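# Index the red-capped vial to the reading head

### The arm

A 6-joint arm with a two-finger parallel gripper is mounted at the origin on the work surface. World frame = base frame: x ahead of the robot, y to its left, z up, the work surface at z = 0. Lengths are in m, angles in degrees, forces in N, time in s.
With the tool pointing down it reaches from about 0.225 to 0.725 m from the base axis. Payload 3.1 kg.
Tool frame: the origin (TCP) lies at the very end of the fingers, on their centre line; the grasp point (between the pads) lies 19 mm behind it; z points along the fingers, y is the line along which they close (so a half turn about z gives the same grasp; the last joint's range is limited). The gripper opens to 85 mm and grips with 20 to 120 N. Pads are 22 mm wide; open, the fingers measure 114 mm over their backs; the gripper's body (76 mm by 85 mm) begins 54 mm behind the grasp point. The pads swing forward as they close: fully open they stand 13 mm farther back than shut.
Start: joints at [-71.264, 2.75, 5.684, 92.934, 0, 82.678], TCP at [0.231, -0.472, 0.231] pointing down, gripper open.
Joint ranges: [-166.93, 166.93], [-56.73, 111.36], [-69.38, 81.34], [-121.58, 131.49], [-85.45, 84.26], [-180, 180]. Speed limits (degrees/s): [159.86, 159.86, 180, 180, 180, 180].

### API

Orientations are given as [roll, pitch, yaw] about the fixed x, y, z axes, in that order (R = Rz(yaw) Ry(pitch) Rx(roll)).
In Python, from bench import arm, viewer, ticket gives the robot as it stands.
- The arm moves only by the tool move_arm, never from a script. Its argument "moves" is a list of rows, each a list of 7 numbers: the turn, a rotation vector about the world's x, y, z in degrees, then the shift along the world's x, y, z in mm, then the opening in per cent of the stroke, from 0 (shut) to 100 (fully open). A call has 1 to 12 rows; each row is the pose to reach, as a shift and turn from the pose commanded when the call began; what a row does not reach only later rows make up. A row lasts 1/10 s, in which the tool goes at most 50 mm and 8.59 degrees, less where a joint would pass 70% of its speed; a pose out of reach is approached as far as the arm can. A call with a gripper value outside its range is refused whole. The fingers move at their own pace and stop on an object; "newtons" is the grip in N (left out, the last holds). Time passes only in rows, so rows that repeat a pose let the fingers close. It gives the time, the measured TCP pose, the force, the opening and the grip force at its end, in the units of the state.
- arm.sense(): the state, without advancing time (a new reading comes with each control period).
- viewer.grab_frame(name): name is "side" or "top"; returns the picture (480x640x3 uint8, red, green, blue); there is no depth.
- viewer.camera_model(name): a dict with "vertical_fov" (degrees; the focal length in pixels is half the picture's height over the tangent of half this angle, whatever the lens; pixels are square), "cx", "cy" (the principal point, pixels), "k1" (the pictures are not rectified: a ray, as slopes to the right and down, at radius r is drawn at 1 + k1 r^2 times it, then the intrinsics apply), "pose" (4x4, takes a point from camera to world coordinates). Camera axes: x right, y up, looking along -z (the intrinsics and any distortion apply to the point x, -y, -z); pixel columns grow to the right and rows downward; lengths in m; the calibration is good to about 2 mm. A picture is of the moment at which its call begins. camera_model takes no time and is no camera call.
- ticket.sign_off(): hands the job in; it is judged then, once.
The state is a dict: "clock": time; "qpos": joint angles; "joint_vel": joint speeds; "tau": joint torques, N m; "tool_pos": TCP position; "ee_rot": TCP orientation; "wrist_force": force on the tool from outside, world axes, zero at the start; "wrist_torque": the same for the moment, N m; "gripper_width": opening from 0.0 (shut) to 1.0 (fully open); "finger_force": force on a finger pad.
Only numpy, scipy, OpenCV 4.12 (cv2) and the standard library are available. Lean on these libraries where they do the work, as an engineer would, in place of code of your own. Each camera call takes 0.05 s, during which the arm holds its last target. There are 200 camera calls.

### The job

The blank at the reading head of the vial reader is done. Turn the clicking carousel by its handle until the amber vial with the red cap has come to the reading head, where the yellow arrow points, and leave the carousel resting in that click; the vial stays upright down in its pocket.

Things in the scene. Friction and masses are not known exactly. Their poses are not given: they have to be found in the camera images.
- carousel (a joint): Turn of the carousel (white and aluminium disc, 244 mm across, on a fixed white base), rad, 0 at the start, growing counter-clockwise seen from above; no stops. It clicks every 0.524 rad (30 degrees, 12 a turn), at multiples of 0.524 from 0. About 0.06 N m turns it over a click; let go between two clicks, it springs into the nearer one and stays.
- carousel_grip (a point): Centre of the carousel's handle, on the vertical turning axis, 156 mm above the table: a black bar with a white line along its top, 60 mm long (x), 16 mm thick (y), 36 mm high (z up), turning with the carousel. Grasp it from above across its 16 mm and turn. Its lower edge, 138 mm above the table, rests on a steel post 36 mm thick; the vials around it reach up to 122 mm.
- red_vial_center (a point): Centre (half-way up) of the amber vial with the RED cap: 28 mm across, 62 mm high, loose in one of 12 carousel pockets, 34 mm deep, 1 mm play all round, 95 mm from the axis. It starts one or two clicks from the reading place, to either side. Vials with white, blue and green caps stand near it; the clear one with a black cap is the blank, at the reading place at the start.
- reading_place (a point): The reading place, fixed: the point on the circle of pockets, 95 mm from the carousel's axis and 91 mm above the table (half-way up a vial), in front of the grey reading head. The head is a 44 x 80 mm block just outside the carousel, its top 120 mm above the table, with a yellow arrow on top pointing to this place. The x axis here points to the carousel's axis, z up.

How it is judged (in metres and radians):
At the end, for the whole second after the job is handed in: The red-capped vial stands upright (within 11 degrees) in its pocket with its centre within 18 mm, seen from above, of the reading place and within 10 mm of its height, and the carousel is at rest (horizontal distance between red_vial_center and reading_place below 0.018 m and angle between red_vial_center's own z axis and vertical below 0.2 rad and z of red_vial_center in the frame of reading_place between -0.01 and 0.01 m and velocity of joint carousel between -0.1 and 0.1 rad/s); the robot touches nothing.
It fails at once if the red-capped vial is lifted out of its pocket (more than 12 mm up) (z of red_vial_center in the frame of reading_place above 0.012 m).
It fails at once if the red-capped vial is tipped by more than 30 degrees (angle between red_vial_center's own z axis and vertical above 0.52 rad).
It also fails if it takes over 32 s, if anything falls off the work surface, if the arm or the gripper's body presses on something with over 40 N, if the wrist force passes 120 N, or if a joint passes its speed limit or range.

## Working session

There is one attempt and no reset: what is moved stays moved. The work goes in short steps, Python scripts to look and compute and a tool call to move; the robot and the scene stay as the last step left them, time stands still between calls to the robot, and variables do not carry over. Pictures are saved under pics/ and viewed, at most 10 in all, crops included, and the job is handed in when it is done.

Besides the shell and the picture viewer there is one more tool, called after ">>>" in YAML: its name, and indented under it one key for each argument. move_arm: Moves the arm, as the interface text tells. Its arguments: {"type":"object","properties":{"moves":{"type":"array"},"newtons":{"type":"number"}},"required":["moves"]}

```bash
mkdir -p pics
cat > h.py <<'E'
import numpy as np, cv2
from bench import arm, viewer, ticket
def ray(m,u,v):
    f=240/np.tan(np.radians(m["vertical_fov"]/2))
    d=np.array([(u-m["cx"])/f,(v-m["cy"])/f]); s=d.copy()
    for _ in range(20): s=d/(1+m["k1"]*(s@s))
    P=np.array(m["pose"]); return P[:3,3],P[:3,:3]@np.array([s[0],-s[1],-1])
def onz(m,u,v,z):
    o,d=ray(m,u,v); return o+d*(z-o[2])/d[2]
def save(name,fn):
    im=viewer.grab_frame(name)[:,:,::-1].copy(); cv2.imwrite("pics/"+fn,im); return im
E
python3 - <<'E'
from h import *
for n in("top","side"): save(n,n+"0.png"); print(viewer.camera_model(n))
print(arm.sense())
E
```

```text
{'vertical_fov': 46.584441915593786, 'cx': 326.84020360020423, 'cy': 243.5160945407797, 'k1': -0.15110011666673934, 'pose': array([[-0.00972512,  0.99539646, -0.09534832,  0.43491274],
       [-0.99976459, -0.0078295 ,  0.02023499,  0.05128145],
       [ 0.01939531,  0.09552266,  0.99523828,  0.8279872 ],
       [ 0.        ,  0.        ,  0.        ,  1.        ]])}
{'vertical_fov': 55.39567426707349, 'cx': 318.49820770552685, 'cy': 241.9940861460004, 'k1': 0.004199825407008842, 'pose': array([[-0.96182581,  0.20467941, -0.18165201,  0.39853044],
       [-0.27365804, -0.72311214,  0.63420825,  0.45414357],
       [-0.0015454 ,  0.6597084 ,  0.75152009,  0.63225786],
       [ 0.        ,  0.        ,  0.        ,  1.        ]])}
{'clock': 0.1, 'qpos': array([-7.12649739e+01,  2.78797750e+00,  5.60091568e+00,  9.29329046e+01,
       -1.32598412e-03,  8.26774541e+01]), 'joint_vel': array([-1.87821787e-02, -1.01367416e-01,  2.03797028e-01, -1.84779803e-04,
       -9.92702862e-02,  9.73744771e-02]), 'tau': array([ 2.37171647e-03, -3.39852333e+01,  3.20935142e+01,  1.57966185e-02,
       -1.45266554e-04, -1.14037356e-06]), 'tool_pos': array([ 0.23042316, -0.47112409,  0.23024316]), 'ee_rot': array([-1.79880843e+02, -1.39751298e-02,  2.60575589e+01]), 'wrist_force': array([-0.05269657,  0.48414329, -0.30041795]), 'wrist_torque': array([-0.01926604,  0.04175853, -0.04483468]), 'finger_force': 0.0, 'gripper_width': 0.9977902010477013}
```

View pics/top0.png

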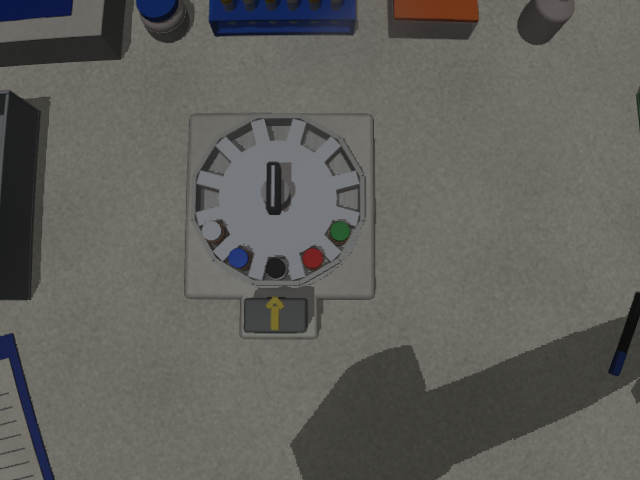

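View pics/side0.png

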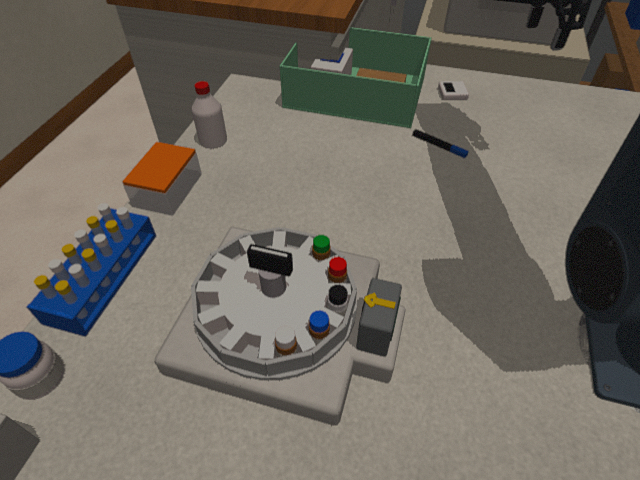

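The top view shows the red cap at (313,258), next to the black blank at (276,267), which stands at the arrow (275,313). The handle's line runs along rows 165–212 at column 273. The red vial looks one click away, clockwise.

Run:
```python
from h import *
m=viewer.camera_model("top"); im=cv2.imread("pics/top0.png")
sub=im[155:222,262:290]; hsv=cv2.cvtColor(sub,cv2.COLOR_BGR2HSV)
g=(hsv[:,:,2]<45).astype(np.uint8)
n,l,s,c=cv2.connectedComponentsWithStats(g); 
k=1+np.argmax(s[1:,4]); print(s[k],c[k])
cn=cv2.findContours((l==k).astype(np.uint8),cv2.RETR_EXTERNAL,cv2.CHAIN_APPROX_NONE)[0][0]
print(cv2.minAreaRect(cn))
for p in((273.5,165),(273.5,188),(273.5,212)): print("top line",onz(m,*p,.174))
for n,p in(("red",(313,258)),("black",(276,267)),("blue",(238,258)),("green",(340,231)),("white",(212,231))): print(n,onz(m,*p,.122))
# axis: circle through caps
P=np.array([onz(m,*p,.122)[:2] for p in((313,258),(276,267),(238,258),(340,231),(212,231))])
from scipy.optimize import least_squares
c=least_squares(lambda q:np.hypot(*(P-q).T)-.095,[.48,.1]).x; print("axis",c,np.degrees(np.arctan2(*(P-c).T[::-1])))
ms=viewer.camera_model("side"); print("side handle top",onz(ms,271,253,.174))
```

```text
[  4   8  24  52 574] [12.97212544 35.38850174]
((15.5, 33.5), (51.0, 23.0), 90.0)
top line [0.59255857 0.10097605 0.174     ]
top line [0.56450693 0.10089486 0.174     ]
top line [0.53558656 0.10084658 0.174     ]
red [0.48422524 0.05467187 0.122     ]
black [0.47316664 0.10164338 0.122     ]
blue [0.48495369 0.14998562 0.122     ]
green [0.51846039 0.01997702 0.122     ]
white [0.51977878 0.18361441 0.122     ]
axis [0.56733734 0.1014832 ] [-150.61043023  179.90254061  149.51304206 -120.94992446  120.07323853]
side handle top [0.56376758 0.10272116 0.174     ]
```

Run:
```python
import cv2
im=cv2.imread("pics/top0.png")[145:235,215:335]; a=cv2.resize(im,None,fx=5,fy=5)
b=cv2.imread("pics/side0.png")[230:310,230:310]; b=cv2.resize(b,(450,450))
cv2.imwrite("pics/c0.png",cv2.resize(cv2.hconcat([a,b]),(800,343)))
```

```text
(no output)
```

View pics/c0.png

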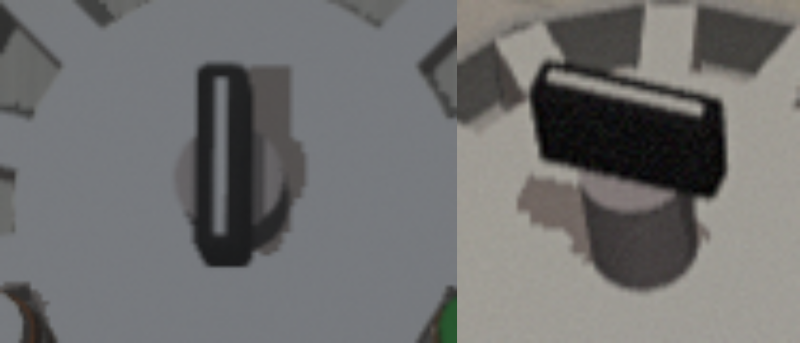

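The handle runs along world x, centred at about (0.566, 0.101). The red vial sits at -150° and the reading place at 180°, so it needs -30°. I'll approach with yaw 180, which keeps joint 6 in range.

>>> move_arm:
  moves:
    - [0,0,8,19,32,0,100]
    - [0,0,16,38,64,0,100]
    - [0,0,24,56,96,0,100]
    - [0,0,32,75,128,0,100]
    - [0,0,40,93,160,0,100]
    - [0,0,48,112,192,0,100]
    - [0,0,56,130,224,0,100]
    - [0,0,64,149,256,0,100]
    - [0,0,72,168,288,0,100]
    - [0,0,80,186,320,0,100]
    - [0,0,80,186,320,0,100]

```text
clock: 1.2
tool_pos: [0.4177, -0.1481, 0.2308]
ee_rot: [180.0, -0.1, 106.5]
wrist_force: [0.0, -0.6, -0.3]
gripper_width: 0.997
finger_force: 0.0
```

>>> move_arm:
  moves:
    - [0,0,8,19,32,0,70]
    - [0,0,16,37,64,0,70]
    - [0,0,24,56,96,0,70]
    - [0,0,32,75,128,0,70]
    - [0,0,40,93,160,0,70]
    - [0,0,48,110,190,0,70]
    - [0,0,56,130,220,0,70]
    - [0,0,64,142,240,0,70]
    - [0,0,70,149,250,0,70]
    - [0,0,74,149,253,0,70]
    - [0,0,74,149,253,0,70]
    - [0,0,74,149,253,0,70]

```text
clock: 2.4
tool_pos: [0.5654, 0.1006, 0.2308]
ee_rot: [-180.0, -0.1, 179.9]
wrist_force: [0.2, -0.6, 0.2]
gripper_width: 0.697
finger_force: 0.0
```

Run:
```python
from h import *
a=save("top","top1.png")[130:300,180:380];b=save("side","side1.png")[130:380,180:420]
cv2.imwrite("pics/c1.png",cv2.hconcat([cv2.resize(a,(400,340)),cv2.resize(b,(326,340))]))
s=arm.sense();print(s["clock"],s["tool_pos"],s["ee_rot"],s["qpos"],s["gripper_width"])
```

```text
2.5 [0.56543234 0.10061063 0.23117631] [-1.79985081e+02 -2.38646415e-02  1.79931717e+02] [ 3.40741141e+00  1.02487634e+01  1.38231966e+01  9.35991584e+01
 -1.34447938e-02  3.47569387e+00] 0.7008594840229078
```

View pics/c1.png

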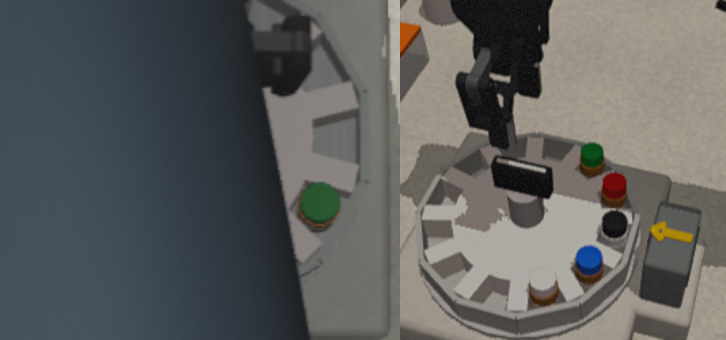

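The side view shows the gripper hanging over the handle, with nothing disturbed. Next I descend and grip.

>>> move_arm:
  moves:
    - [0,0,0,0,0,-15,70]
    - [0,0,0,0,0,-35,70]
    - [0,0,0,0,0,-55,70]
    - [0,0,0,0,0,-70,70]
    - [0,0,0,0,0,-80,70]
    - [0,0,0,0,0,-87,70]
    - [0,0,0,0,0,-87,70]

```text
clock: 3.2
tool_pos: [0.5651, 0.1012, 0.1434]
ee_rot: [-180.0, -0.1, -180.0]
wrist_force: [-0.9, -0.3, 0.3]
gripper_width: 0.7
finger_force: 0.0
```

>>> move_arm:
  moves:
    - [0,0,0,0,0,0,40]
    - [0,0,0,0,0,0,25]
    - [0,0,0,0,0,0,10]
    - [0,0,0,0,0,0,0]
    - [0,0,0,0,0,0,0]
    - [0,0,0,0,0,0,0]
    - [0,0,0,0,0,0,0]
    - [0,0,0,0,0,0,0]
  newtons: 30

```text
clock: 4.0
tool_pos: [0.5663, 0.102, 0.1454]
ee_rot: [179.9, 0.1, -179.9]
wrist_force: [0.1, 3.6, 6.0]
gripper_width: 0.179
finger_force: 31.4
```

>>> move_arm:
  moves:
    - [0,0,-2,0,0,0,0]
    - [0,0,-5,0,0,0,0]
    - [0,0,-8,0,0,0,0]
    - [0,0,-11,0,0,0,0]
    - [0,0,-14,0,0,0,0]
    - [0,0,-17,0,0,0,0]
    - [0,0,-20,0,0,0,0]
    - [0,0,-23,0,0,0,0]
    - [0,0,-26,0,0,0,0]
    - [0,0,-28,0,0,0,0]
    - [0,0,-30,0,0,0,0]
    - [0,0,-30,0,0,0,0]

```text
clock: 5.2
tool_pos: [0.5664, 0.1023, 0.1454]
ee_rot: [179.8, 0.1, 150.1]
wrist_force: [0.1, 3.9, 5.5]
gripper_width: 0.182
finger_force: 31.4
```

Run:
```python
from h import *
a=save("side","side2.png")[150:400,180:420]
cv2.imwrite("pics/c2.png",cv2.resize(a,(480,500)))
```

```text
(no output)
```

View pics/c2.png

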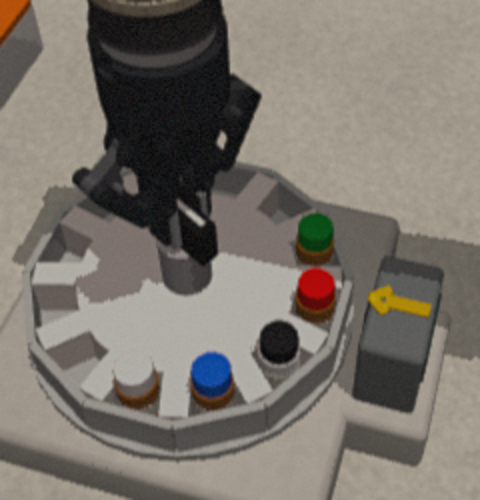

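The red cap, at (316,290) in the crop, is now in front of the arrow, and all the vials are upright. I'll release gradually and retract.

>>> move_arm:
  moves:
    - [0,0,0,0,0,0,22]
    - [0,0,0,0,0,0,30]
    - [0,0,0,0,0,0,45]
    - [0,0,0,0,0,0,60]
    - [0,0,0,0,0,0,60]
    - [0,0,0,0,0,0,60]
    - [0,0,0,0,0,10,60]
    - [0,0,0,0,0,30,60]
    - [0,0,0,0,0,55,60]
    - [0,0,0,0,0,80,60]
    - [0,0,0,0,0,100,60]
    - [0,0,0,0,0,100,60]

```text
clock: 6.45
tool_pos: [0.5676, 0.1015, 0.2492]
ee_rot: [179.7, 0.4, 150.1]
wrist_force: [0.1, 0.1, 0.9]
gripper_width: 0.602
finger_force: 0.0
```

>>> move_arm:
  moves:
    - [0,0,0,-5,-30,0,60]
    - [0,0,0,-10,-70,0,60]
    - [0,0,0,-20,-110,0,60]
    - [0,0,0,-30,-150,0,60]
    - [0,0,0,-40,-190,0,60]
    - [0,0,0,-50,-230,0,60]
    - [0,0,0,-60,-270,0,60]
    - [0,0,0,-65,-300,0,60]
    - [0,0,0,-65,-300,0,60]
    - [0,0,0,-65,-300,0,60]

```text
clock: 7.45
tool_pos: [0.5001, -0.1988, 0.2433]
ee_rot: [180.0, -0.1, 150.0]
wrist_force: [0.8, 1.0, 0.8]
gripper_width: 0.596
finger_force: 0.0
```

Run:
```python
from h import *
a=save("top","top3.png")[100:350,150:400];b=save("side","side3.png")[150:400,180:430]
cv2.imwrite("pics/c3.png",cv2.resize(cv2.hconcat([a,b]),(800,400)))
m=viewer.camera_model("top"); im=cv2.imread("pics/top3.png").astype(int)
k=(im[:,:,2]>100)&(im[:,:,1]<60)&(im[:,:,0]<70); k[:100]=0;k[350:]=0;k[:,:150]=0;k[:,400:]=0
v,u=np.nonzero(k); print(len(u),u.mean(),v.mean(),onz(m,u.mean(),v.mean(),.122),"expected ~[.472 .1015]")
```

```text
285 275.20701754385965 267.70877192982454 [0.47227526 0.10265092 0.122     ] expected ~[.472 .1015]
```

View pics/c3.png

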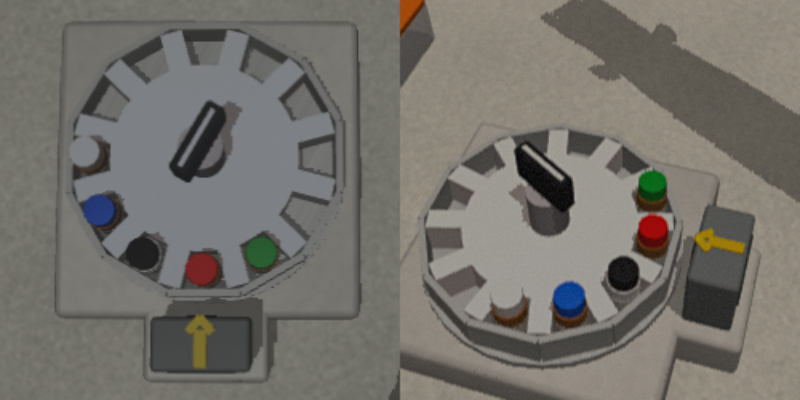

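The red cap, at top-view pixel (275,268), is right at the arrow and about 1 mm from where it should be. The vial is upright and the arm is clear, so I'm handing in.

```bash
python3 -c "
from bench import ticket
print(ticket.sign_off())"
```

```text
the job is handed in; nothing more can be done
None
```

I turned the carousel one click clockwise, so the red-capped vial now stands upright in its pocket at the reading head, about 1 mm from where it should be; the arm is clear and the job is handed in, with no verdict shown.

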